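Strip a filter tote: strainer onto the drying rack

ROBOT

A 7-joint arm with a two-finger parallel gripper is mounted at the origin on the work surface. World frame = base frame: x ahead of the robot, y to its left, z up, the work surface at z = 0. Lengths are in m, angles in rad, forces in N, time in s.
With the tool pointing down it reaches from about 0.4 to 0.9 m from the base axis. Payload 5.5 kg.
Tool frame: the origin (TCP) lies midway between the tips of the shut fingers; the grasp point (between the pads) lies 19 mm behind it (manip.grip_depth is the distance from the TCP to the grasp point, in m); z points along the fingers, x is the direction in which the jaws open and shut, and the axes are right-handed (so a half turn about z gives the same grasp; the last joint's range is limited). The gripper opens to 92 mm and grips with 3 to 60 N. Pads are 19 mm wide; open, the fingers measure 130 mm over their backs; the gripper's body (75 mm by 190 mm) begins 47 mm behind the grasp point.
Start: joints at [-1.027, 0.501, -0.427, 1.55, 0.221, 1.138, -0.21], TCP at [0.18, 0.625, 0.195] pointing down, gripper open.
Joint ranges: [-2.88, 2.88], [-0.31, 2.03], [-1.54, 1.56], [0.2, 2.42], [-1.41, 4.55], [0.19, 2.02], [-2.57, 2.57]. Speed limits (rad/s): [2.57, 2.57, 3.14, 3.14, 3.14, 3.14, 3.14].

INTERFACE

Orientations are given as a unit quaternion [x, y, z, w].
In Python, from bench import manip, effector, viewer gives the robot as it stands. Calls block until the motion is done:
- manip.move_pose(position, orientation): joint-space move of the TCP to a pose.
- manip.servo_line(position, ori=None, vel=0.15): straight line of the TCP; ori=None keeps the orientation; vel is the mean speed in m/s.
- manip.movej(angles): joint-space move.
- effector.open_jaws() and effector.close(f_grip=None): open the fingers fully, or close them until they stop; f_grip is the grip in N (None keeps the last).
- manip.sleep(seconds).
- manip.solve_ik(position, orientation): joint angles nearest the present ones, or None.
- viewer.get_image(name): name is "side" or "top"; returns the picture (384x512x3 uint8, red, green, blue); there is no depth.
- viewer.get_calibration(name): a dict with "vfov" (degrees; the focal length in pixels is half the picture's height over the tangent of half this angle, whatever the lens; pixels are square), "cx", "cy" (the principal point, pixels), "eye" and "attitude" of the camera in the world. Camera axes: x right, y down, z forward; pixel columns grow to the right and rows downward; lengths in m; the calibration is good to about 2 mm. A picture is of the moment at which its call begins. get_calibration takes no time and is no camera call.
A pose or a line that the arm cannot do raises manip.PlanningError and nothing moves.
- manip.hand_in(): hands the job in, once; it reports no verdict.
Readings, each from a call of its own:
- manip.current_clock(): time.
- manip.current_q(): joint angles.
- manip.current_joint_velocities(): joint speeds.
- manip.current_tau(): joint torques, N m.
- manip.current_tool_pos(): TCP position.
- manip.current_tcp_rot(): TCP orientation.
- manip.current_force(): force on the tool from outside, world axes, zero at the start.
- manip.current_wrist_torque(): the same for the moment, N m.
- manip.current_finger_gap(): finger opening in m.
Only numpy, scipy, OpenCV 4.12 (cv2) and the standard library are available. Lean on these libraries where they do the work, as an engineer would, in place of code of your own. Each camera call takes 0.05 s, during which the arm holds its last target.

TASK

Unscrew the slotted strainer from the standpipe in the tote and put it to dry in a free place on the sloped wire rack: lying lengthwise down the slope between two rods, with its open threaded end downhill against the bottom lip. Set it down, don't drop it, and leave the two grid panels already drying and the other things on the bench undisturbed.

Things in the scene. Friction and masses are not known exactly. Their poses are not given: they have to be found in the camera images.
- strainer: Grey slotted tube, 45 mm diameter x 115 mm, closed top, open inner-threaded foot, 100 g. Origin: centre of the open foot; z runs to the top. Starts upright, screwed on the standpipe, foot 65 mm and top 180 mm above the bench. Right-hand thread: anticlockwise from above undoes it, rising 6 mm a turn; free after 1.5 turns, then lifts off the 44 mm neck. Stands upright on its foot on the bench.
- strainer_top (a point): Centre of the strainer's closed top end, 115 mm from its foot.
- standpipe: Fixed grey upright standpipe in the tote that carries the strainer; origin on its axis, 3 mm above the bench; 62 mm high to the shoulder on which the strainer's foot sits, then a neck of another 44 mm, its lower part threaded. The thread turns easily and does not run back when let go; the strainer stays upright on it.
- tote: Fixed open translucent tote, 300 mm (its x) by 200 mm (its y) over the rim, 120 mm high, floor 3 mm thick with a black drain grid; origin: centre of its underside. It may stand left or right of the bench's middle, the rack on the other side (the rack's feet cover 20 mm downhill to 165 mm uphill of the deck's origin and 148 mm either way along its y).
- rack_deck: Deck of the fixed wire rack, 40 deg slope: ten 8 mm rods, 190 mm long, at y = -144, -112 .. +144 mm. Origin: middle of the low end, where the plane of the rods' tops meets the lip's inner face, 35 mm above the bench. x up the slope, z out of the deck, y level. Lip: x below 0, up to z = 26 mm. A strainer nests between two rods, its axis 17 mm above their tops. Things slide down to the lip.
- elbow: Bystander: grey pipe elbow lying on the bench, 43 mm thick and high; its two arms run 41 mm from its origin along its x and y axes, and it reaches 22 mm the other ways; origin: under the corner.
- bottle: Bystander: plain white bottle standing on the bench, 60 mm in diameter, 150 mm high; origin: centre of its underside.
- panel_a: Bystander: black plastic grid panel, 120 mm (its x) by 58 mm (its y) by 10 mm thick, already drying flat on the rack, its short edge against the lip, its length up the slope; origin: centre of its underside.
- panel_b: Bystander: a second panel like panel_a, drying beside it on the rack, 5 to 12 mm further along the deck's +y. The two leave one end of the rack free, or both.
There are look-alikes about, which are no part of the job. What is shaped like the standpipe but green or red is not meant.

How it is judged:
On the way:
1. the strainer is unscrewed and lifted clear of the standpipe (distance between strainer and standpipe above 0.115 m), for 0.1 s.
At the end, for the whole second after the job is handed in: The strainer lies lengthwise on the rods within 0.12 rad, nested between two of them, open end downhill and within 8 mm of the lip, at rest and released (x of strainer in the frame of rack_deck between -0.004 and 0.008 m and z of strainer in the frame of rack_deck between 0.008 and 0.021 m and y of strainer in the frame of rack_deck between -0.15 and 0.15 m and x of strainer_top in the frame of rack_deck above 0.1 m and angle between the z axis of strainer and the x axis of rack_deck, either way round below 0.12 rad and linear speed of strainer below 0.02 m/s); the robot touches nothing.
It fails at once if the strainer is dropped or knocked over (over 0.7 m/s while the fingers do not touch it) (contact force between strainer and the fingers below 0.01 N and linear speed of strainer above 0.7 m/s).
It fails at once if the elbow is shifted by more than 30 mm (distance of elbow from where it was at the start of the episode above 0.03 m).
It fails at once if the bottle is shifted by more than 30 mm or knocked over (distance of bottle from where it was at the start of the episode above 0.03 m or angle between bottle's own z axis and vertical above 0.4 rad).
It fails at once if a drying panel is shifted by more than 20 mm (distance of panel_a from where it was at the start of the episode above 0.02 m).
It fails at once if a drying panel is shifted by more than 20 mm (distance of panel_b from where it was at the start of the episode above 0.02 m).
It also fails if it takes over 72 s, if anything falls off the work surface, if the arm or the gripper's body presses on something with over 40 N, if the wrist force passes 120 N, or if a joint passes its speed limit or range.

## Working session

There is one attempt and no reset: what is moved stays moved. The work goes in short steps, each a Python script; the robot and the scene stay as the last script left them, time stands still between calls to the robot, and variables do not carry over. Pictures are saved under pics/ and viewed, and the job is handed in when it is done.

```bash
ls; mkdir -p pics; python3 - <<'E'
from bench import manip, effector, viewer
import cv2
for n in ["side","top"]:
    im=viewer.get_image(n); cv2.imwrite(f"pics/{n}0.png",im[:,:,::-1]); print(viewer.get_calibration(n))
print(manip.current_clock(),manip.current_tool_pos(),manip.current_tcp_rot(),manip.grip_depth)
E
```

```text
pics
{'vfov': 49.646681650732695, 'cx': 252.16715682067758, 'cy': 194.43046779182103, 'eye': array([ 0.13541608, -0.80639643,  0.82599702]), 'attitude': array([ 0.8758789 , -0.22325165,  0.10739688, -0.41407821])}
{'vfov': 57.49782570514209, 'cx': 257.40532039749843, 'cy': 190.09865399244367, 'eye': array([ 0.35607169, -0.05519202,  1.1815716 ]), 'attitude': array([-0.6969552 ,  0.71047791, -0.07472735,  0.06237309])}
0.1 [0.1799844  0.62386732 0.19427916] [ 7.99079595e-01  6.01224612e-01 -7.10553456e-04  5.11333743e-04] 0.0188
```

View pics/side0.png

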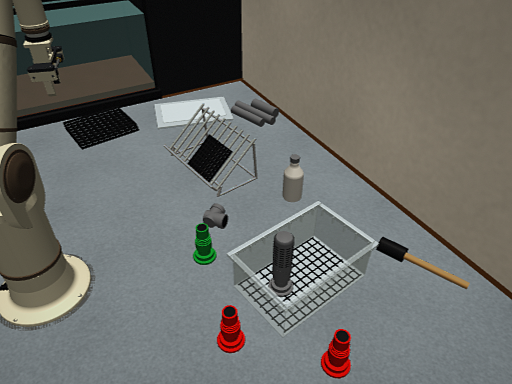

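View pics/top0.png

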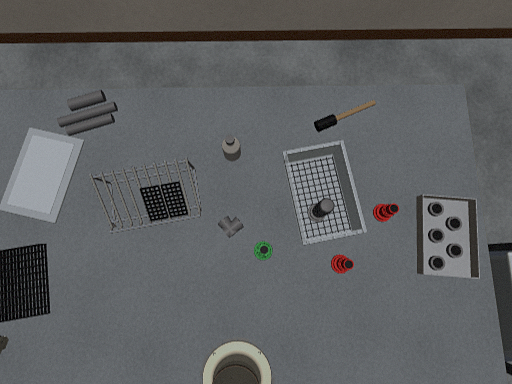

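```bash
cat > h.py <<'E'
import numpy as np, cv2
from scipy.spatial.transform import Rotation as R
from bench import viewer
C={n:viewer.get_calibration(n) for n in("side","top")}
def f(c): return 192/np.tan(np.radians(c['vfov'])/2)
def ray(n,u,v):
    c=C[n]; d=R.from_quat(c['attitude']).apply([(u-c['cx'])/f(c),(v-c['cy'])/f(c),1.]); return np.array(c['eye']),d/np.linalg.norm(d)
def onz(n,u,v,z):
    e,d=ray(n,u,v); return e+d*(z-e[2])/d[2]
def proj(n,p):
    c=C[n]; q=R.from_quat(c['attitude']).inv().apply(np.array(p)-c['eye']); return np.array([c['cx']+f(c)*q[...,0]/q[...,2],c['cy']+f(c)*q[...,1]/q[...,2]]).T
def two(uvs,uvt):
    e1,d1=ray("side",*uvs);e2,d2=ray("top",*uvt)
    A=np.stack([d1,-d2],1);t=np.linalg.lstsq(A,e2-e1,rcond=None)[0]
    a,b=e1+t[0]*d1,e2+t[1]*d2; return (a+b)/2,np.linalg.norm(a-b)
E
python3 - <<'E'
from h import *
print(onz("top",237,375,0),onz("top",512//2,192,0))
def crop(n,x0,x1,y0,y1,s,o):
    im=cv2.imread(f"pics/{n}0.png")[y0:y1,x0:x1]; cv2.imwrite(f"pics/{o}.png",cv2.resize(im,None,fx=s,fy=s,interpolation=cv2.INTER_CUBIC))
crop("top",85,215,150,240,6,"track")
crop("side",155,265,95,200,5,"srack")
crop("top",275,375,135,250,5,"ttote")
crop("side",220,390,195,335,4,"stote")
# self check tool
print(proj("side",[0.18,0.6239,0.194]),proj("side",[0,0,0]))
E
```

```text
[ 0.00259535 -0.00265056  0.        ] [ 0.5816957  -0.07339814  0.        ]
[57.67977856 98.01955254] [ 45.0966027  288.15653084]
```

View pics/track.png

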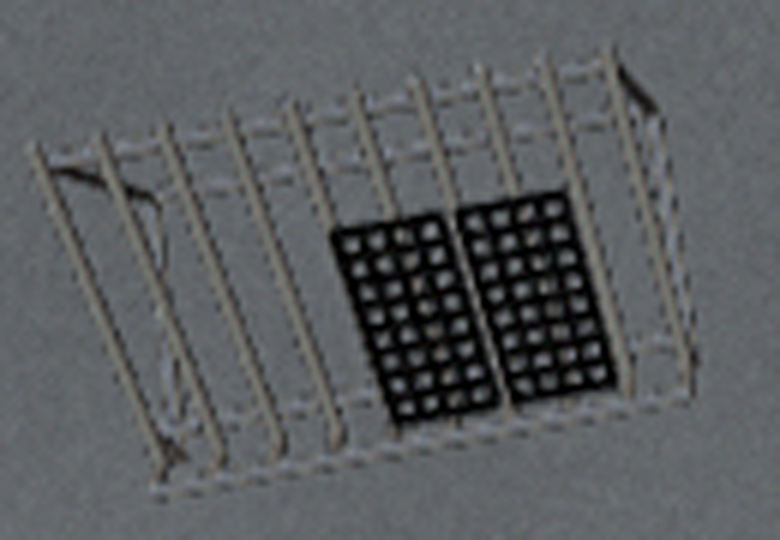

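View pics/srack.png

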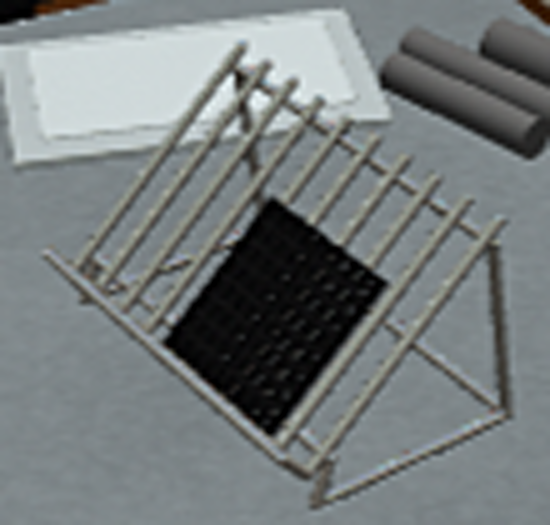

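View pics/ttote.png

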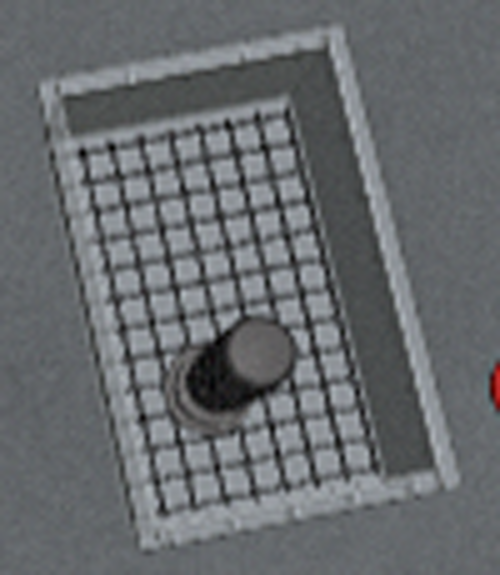

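View pics/stote.png

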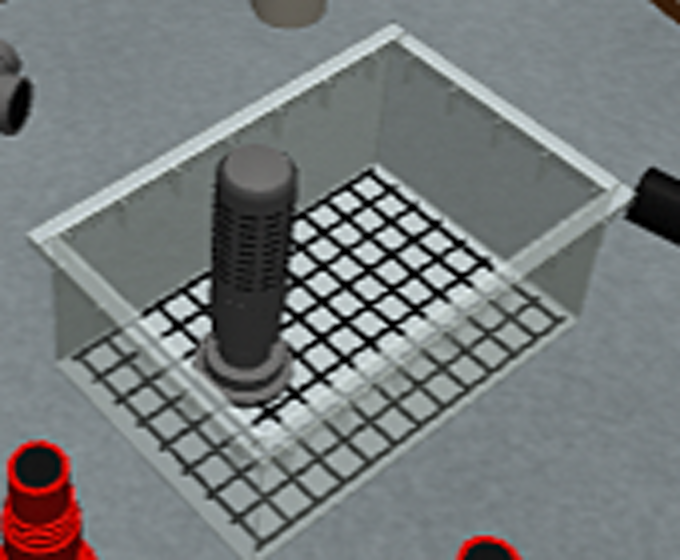

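```bash
python3 - <<'E'
from h import *
S=lambda x,y,s,x0,y0:(x/s+x0-.5+.5/s,y/s+y0-.5+.5/s)
s=lambda x,y:S(x,y,4,220,195); t=lambda x,y:S(x,y,5,275,135)
print("strainer top",two(s(258,170),t(261,353)))
print("tote rim corners")
for a,b in [((34,237),(147,542)),((397,30),(47,88)),((624,190),(336,33)),((265,455),(452,482))]:
    print(two(s(*a),t(*b)), onz("top",*t(*b),.12))
s=lambda x,y:S(x,y,5,155,95); t=lambda x,y:S(x,y,6,85,150)
print("rack rod tops high end first/last, low")
for a,b in [((241,48),(36,148)),((499,224),(610,50)),((48,254),(158,490)),((318,462),(690,392)),((272,200),(332,232)),((387,284),(566,192))]:
    print(two(s(*a),t(*b)))
# straightness
im=cv2.imread("pics/top0.png")
for u in range(5,512,50):
    col=im[20:60,u].astype(int); k=(col[:,2]-col[:,0]); w=np.clip(k-10,0,None); print(u,round(20+(w*np.arange(40)).sum()/max(w.sum(),1),2),end='; ')
E
```

```text
strainer top (array([ 0.50620644, -0.27626471,  0.17781717]), np.float64(0.002548334886213881))
tote rim corners
(array([ 0.40008322, -0.21296598,  0.11912436]), np.float64(3.146969582158529e-05)) [ 0.40003205 -0.21283075  0.12      ]
(array([ 0.68712817, -0.16348129,  0.12025659]), np.float64(0.0038843535658179347)) [ 0.68534932 -0.16266207  0.12      ]
(array([ 0.71836761, -0.34808002,  0.1230476 ]), np.float64(0.0009466838184279822)) [ 0.71896064 -0.34866841  0.12      ]
(array([ 0.43446783, -0.4009564 ,  0.12039284]), np.float64(0.004623513952455819)) [ 0.43235209 -0.40011108  0.12      ]
rack rod tops high end first/last, low
(array([0.61505897, 0.42229899, 0.15646499]), np.float64(0.0009143987631554987))
(array([0.6617072 , 0.13822272, 0.15552102]), np.float64(0.001464826910577105))
(array([0.45178645, 0.39223076, 0.05517688]), np.float64(0.0006334495659320045))
(array([0.51017501, 0.10876328, 0.04693656]), np.float64(0.021128954633034734))
(array([0.57641148, 0.28626107, 0.11853181]), np.float64(0.00160757906225414))
(array([0.59817595, 0.16698378, 0.11521254]), np.float64(0.002607062221859541))
5 36.99; 55 36.12; 105 35.7; 155 35.39; 205 34.69; 255 33.4; 305 34.19; 355 33.47; 405 33.01; 455 32.65; 505 31.54;
```

```bash
cat >> h.py <<'E'
xh=np.array([.9870,.1622,0]);xh/=np.linalg.norm(xh)
yh=np.cross([0,0,1],xh)
c40,s40=np.cos(np.radians(40)),np.sin(np.radians(40))
DX=xh*c40+np.array([0,0,s40]); DZ=np.cross(DX,yh)
def deck(o,p): return np.asarray(o)+p[0]*DX+p[1]*yh+p[2]*DZ
def unproj_deck(n,u,v,o,z=0):
    e,d=ray(n,u,v); t=((np.asarray(o)-e)@DZ+z)/(d@DZ); q=e+t*d-o; return np.array([q@DX,q@yh,q@DZ])
E
python3 - <<'E'
from h import *
S=lambda x,y,s,x0,y0:(x/s+x0-.5+.5/s,y/s+y0-.5+.5/s)
s=lambda x,y:S(x,y,5,155,95); t=lambda x,y:S(x,y,6,85,150)
O=np.array([.4948,.2567,.035])
print("high ends top:",[unproj_deck("top",*t(*b),O).round(4) for b in [(36,145),(165,124),(292,100),(418,78),(547,58),(612,47)]])
print("low rod ends top",[unproj_deck("top",*t(*b),O).round(4) for b in [(165,470),(220,460),(278,450),(338,440),(630,390),(690,388)]])
print("high side",[unproj_deck("side",*s(*b),O).round(4) for b in [(241,45),(293,82),(499,221)]])
print("low side",[unproj_deck("side",*s(*b),O).round(4) for b in [(82,262),(107,285),(131,305),(153,328)]])
print("panels(z=10)",[unproj_deck("top",*t(*b),O,.01).round(4) for b in [(332,232),(395,428),(567,192),(618,384)]])
print("lip z26 top",[unproj_deck("top",*t(*b),O,.026).round(4) for b in [(158,488),(692,395)]])
# bystanders
print("bottle",onz("top",231,142,.15),"elbow",onz("top",231,225,.02),"green",onz("top",263,250,.08))
# strainer top circle
im=cv2.imread("pics/top0.png"); g=cv2.cvtColor(im,cv2.COLOR_BGR2GRAY)
t2=lambda x,y:S(x,y,5,275,135)
for b in [(227,353),(296,353),(261,318),(261,390),(261,353)]: print(onz("top",*t2(*b),.18).round(4))
s2=lambda x,y:S(x,y,4,220,195)
for b in [(218,172),(297,172),(257,146)]: print("side",onz("side",*s2(*b),.178).round(4))
cv2.imwrite("pics/grip.png",cv2.resize(cv2.imread("pics/side0.png")[0:120,0:130],None,fx=5,fy=5,interpolation=cv2.INTER_CUBIC))
E
```

```text
high ends top: [array([0.1909, 0.1434, 0.    ]), array([ 0.1902,  0.0797, -0.    ]), array([ 0.1913,  0.016 , -0.    ]), array([ 0.1915, -0.0473, -0.    ]), array([ 0.1903, -0.1121, -0.    ]), array([ 0.1901, -0.1451,  0.    ])]
low rod ends top [array([-0.0082,  0.1454, -0.    ]), array([-0.0082,  0.1155, -0.    ]), array([-0.0085,  0.084 , -0.    ]), array([-0.009 ,  0.0515, -0.    ]), array([-0.0108, -0.1088,  0.    ]), array([-0.0164, -0.141 , -0.    ])]
high side [array([ 0.1915,  0.1447, -0.    ]), array([0.1905, 0.0793, 0.    ]), array([ 0.1909, -0.1442, -0.    ])]
low side [array([ 0.0052,  0.142 , -0.    ]), array([ 0.0045,  0.1068, -0.    ]), array([0.005 , 0.0752, 0.    ]), array([0.003 , 0.0442, 0.    ])]
panels(z=10) [array([0.1202, 0.0152, 0.01  ]), array([-0.0019,  0.0169,  0.01  ]), array([ 0.1195, -0.1059,  0.01  ]), array([ 0.0004, -0.1052,  0.01  ])]
lip z26 top [array([-0.0028,  0.1412,  0.026 ]), array([-0.0051, -0.1448,  0.026 ])]
bottle [0.71139003 0.00287695 0.15      ] elbow [0.46802854 0.01197373 0.02      ] green [ 0.38275211 -0.09023683  0.08      ]
[ 0.5051 -0.2555  0.18  ]
[ 0.5043 -0.2956  0.18  ]
[ 0.5253 -0.2765  0.18  ]
[ 0.4831 -0.274   0.18  ]
[ 0.5047 -0.2753  0.18  ]
side [ 0.4874 -0.2675  0.178 ]
side [ 0.5253 -0.2881  0.178 ]
side [ 0.5169 -0.2605  0.178 ]
```

View pics/grip.png

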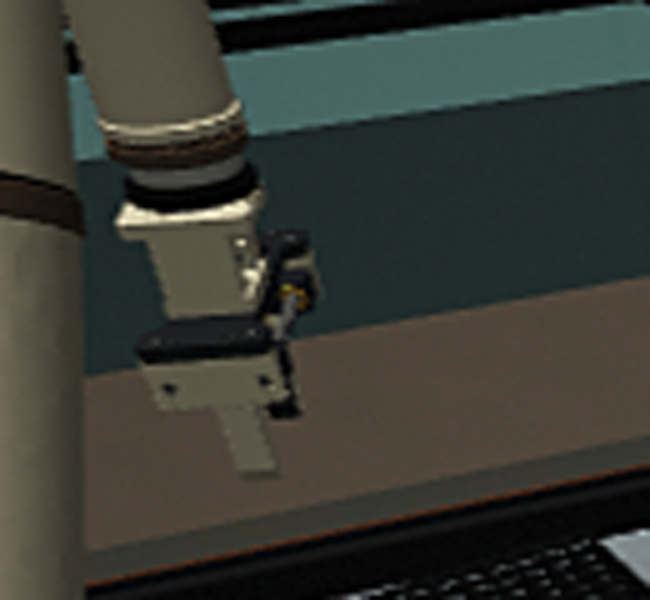

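```bash
cat >> h.py <<'E'
def toolrot(yaw,pitch,sgn=1):
    z=np.array([np.cos(pitch)*np.cos(yaw),np.cos(pitch)*np.sin(yaw),-np.sin(pitch)])
    x=sgn*np.array([-np.sin(yaw),np.cos(yaw),0]); y=np.cross(z,x)
    return R.from_matrix(np.stack([x,y,z],1)).as_quat(), z
ST=np.array([.5055,-.2757]); O=np.array([.4948,.2567,.035]); RYAW=np.arctan2(xh[1],xh[0])
E
python3 - <<'E'
from h import *
from bench import manip
def show(n,q): print(n,None if q is None else np.round(q,2))
for y in (0,.3,-.3,1.5):
    q,_=toolrot(-.5+y,np.pi/2); show(f"down{y}",manip.solve_ik([*ST,.137],q))
for a in (15,25,35):
  for sg in (1,-1):
    for yaw in (-1.0,-.5,0,.16,.5):
        q,z=toolrot(yaw,np.radians(a),sg); show(f"re a{a} s{sg} y{yaw}",manip.solve_ik(np.array([*ST,.152])+.011*z,q))
    q,z=toolrot(RYAW,np.radians(50+a),sg)
    for h in (0,.1):
        show(f"  place h{h}",manip.solve_ik(deck(O,[.086,.128,.018])+h*DZ+.011*z,q))
E
```

```text
down0 [ 0.08  0.43  0.47  1.82 -0.24  0.94  1.73]
down0.3 [ 0.07  0.43  0.49  1.82 -0.25  0.95  2.04]
down-0.3 [ 0.08  0.43  0.47  1.82 -0.24  0.94  1.43]
down1.5 [-0.43  0.86  1.36  1.84 -0.9   1.24 -2.5 ]
re a15 s1 y-1.0 None
re a15 s1 y-0.5 None
re a15 s1 y0 None
re a15 s1 y0.16 [ 0.5   0.92  0.68  2.38  4.26  1.79 -1.77]
re a15 s1 y0.5 [ 1.31  0.8  -0.21  2.07 -1.35  1.21 -1.89]
  place h0 [-0.67  0.43 -0.2   1.99  0.8   0.5   0.23]
  place h0.1 [-0.66  0.24 -0.29  2.06  0.65  0.63  0.31]
re a15 s-1 y-1.0 None
re a15 s-1 y-0.5 None
re a15 s-1 y0 None
re a15 s-1 y0.16 [0.5  0.92 0.68 2.38 4.26 1.79 1.37]
re a15 s-1 y0.5 [ 1.31  0.8  -0.21  2.07 -1.35  1.21  1.25]
  place h0 [-1.14  0.45  0.38  2.01  0.29  0.38 -2.49]
  place h0.1 [-1.96  0.61  1.37  2.09 -0.66  0.6  -1.67]
re a25 s1 y-1.0 None
re a25 s1 y-0.5 None
re a25 s1 y0 None
re a25 s1 y0.16 [ 0.13  1.05  1.12  2.39  4.21  1.9  -2.06]
re a25 s1 y0.5 [ 1.08  0.65  0.01  2.1  -1.38  1.19 -1.99]
  place h0 [-0.51  0.49 -0.32  1.85  0.5   0.67  0.58]
  place h0.1 [-0.52  0.3  -0.37  1.92  0.4   0.77  0.6 ]
re a25 s-1 y-1.0 None

[... 153 characters left out ...]
]
  place h0 [-0.97  0.48  0.26  1.87  0.05  0.59 -2.2 ]
  place h0.1 [-0.98  0.28  0.17  1.94  0.17  0.73 -2.35]
re a35 s1 y-1.0 None
re a35 s1 y-0.5 None
re a35 s1 y0 None
re a35 s1 y0.16 [-0.06  1.08  1.35  2.37  4.3   1.82 -2.26]
re a35 s1 y0.5 [ 0.83  0.54  0.24  2.11 -1.35  1.13 -2.14]
  place h0 [-0.43  0.57 -0.38  1.7   0.33  0.86  0.78]
  place h0.1 [-0.43  0.39 -0.42  1.78  0.26  0.95  0.77]
re a35 s-1 y-1.0 None
re a35 s-1 y-0.5 None
re a35 s-1 y0 None
re a35 s-1 y0.16 [-0.06  1.08  1.35  2.37  4.3   1.82  0.88]
re a35 s-1 y0.5 [ 0.83  0.54  0.24  2.11 -1.35  1.13  1.  ]
  place h0 [-0.87  0.55  0.22  1.71 -0.09  0.82 -2.03]
  place h0.1 [-0.91  0.36  0.18  1.8  -0.02  0.92 -2.14]
```

```bash
python3 - <<'E'
from h import *
from bench import manip
lo=np.array([-2.88,-.31,-1.54,.2,-1.41,.19,-2.57]);hi=np.array([2.88,2.03,1.56,2.42,4.55,2.02,2.57])
def scan(name,p,zs):
  for a in (30,40,50):
    r=[]
    for yd in range(-90,180,15):
      for sg in (1,-1):
        q,z=toolrot(np.radians(yd),np.radians(a),sg)
        ok=[manip.solve_ik(np.array([*p,zz])+.010*z,q) for zz in zs]
        if all(k is not None for k in ok): r.append((yd,sg,round(float(min(np.minimum(k-lo,hi-k).min() for k in map(np.array,ok))),2)))
    print(name,a,r)
scan("pipe",ST,(.152,.25))
for p in [(.6,.0),(.7,-.1),(.65,-.05),(.55,-.05),(.62,.05)]: scan(p,p,(.075,.15))
E
```

```text
pipe 30 [(-90, 1, 0.36), (-90, -1, 0.35), (-75, 1, 0.16), (-75, -1, 0.18), (15, 1, 0.01), (15, -1, 0.01), (30, 1, 0.03), (30, -1, 0.03), (45, 1, 0.06), (45, -1, 0.02), (60, 1, 0.07), (60, -1, 0.26), (75, 1, 0.04), (75, -1, 0.08), (90, 1, 0.06), (90, -1, 0.06), (105, 1, 0.02), (105, -1, 0.02)]
pipe 40 [(-90, 1, 0.36), (-90, -1, 0.16), (-75, 1, 0.18), (-75, -1, 0.08), (-60, 1, 0.02), (-60, -1, 0.0), (0, -1, 0.01), (15, 1, 0.03), (15, -1, 0.03), (30, 1, 0.02), (30, -1, 0.02), (45, 1, 0.06), (45, -1, 0.02), (60, 1, 0.04), (60, -1, 0.22), (75, 1, 0.08), (75, -1, 0.03), (90, 1, 0.04), (90, -1, 0.05), (105, 1, 0.01), (105, -1, 0.01), (120, 1, 0.0), (120, -1, 0.0)]
pipe 50 [(-90, 1, 0.38), (-90, -1, 0.15), (-75, 1, 0.23), (-75, -1, 0.02), (-60, 1, 0.1), (-45, 1, 0.01), (-30, -1, 0.0), (-15, 1, 0.03), (-15, -1, 0.01), (0, -1, 0.05), (15, -1, 0.09), (30, 1, 0.1), (30, -1, 0.18), (45, 1, 0.08), (45, -1, 0.27), (60, 1, 0.09), (60, -1, 0.19), (75, 1, 0.12), (75, -1, 0.18), (90, 1, 0.01), (90, -1, 0.12), (105, 1, 0.04), (105, -1, 0.09), (120, 1, 0.05), (120, -1, 0.06), (135, 1, 0.05), (135, -1, 0.
[... 6738 characters left out ...]
 1, 0.11), (105, -1, 0.51), (120, 1, 0.02), (120, -1, 0.38), (135, 1, 0.01), (135, -1, 0.23), (150, 1, 0.02), (150, -1, 0.07)]
(0.62, 0.05) 50 [(-90, 1, 0.75), (-90, -1, 0.39), (-75, 1, 0.67), (-75, -1, 0.28), (-60, 1, 0.5), (-60, -1, 0.18), (-45, 1, 0.34), (-45, -1, 0.08), (-30, 1, 0.21), (-30, -1, 0.12), (-15, 1, 0.11), (0, 1, 0.07), (0, -1, 0.02), (15, 1, 0.03), (15, -1, 0.04), (30, 1, 0.01), (30, -1, 0.0), (45, 1, 0.16), (45, -1, 0.0), (60, 1, 0.03), (60, -1, 0.29), (75, 1, 0.12), (75, -1, 0.43), (90, 1, 0.08), (90, -1, 0.57), (105, 1, 0.05), (105, -1, 0.64), (120, 1, 0.06), (120, -1, 0.52), (135, 1, 0.1), (135, -1, 0.39), (150, 1, 0.04), (150, -1, 0.26), (165, 1, 0.12), (165, -1, 0.17)]
```

```bash
python3 - <<'E'
from h import *
from bench import manip
for a in (40,45,50):
  for yd,sg in [(-90,1),(-90,-1),(-75,1),(-105,1),(-120,1),(45,-1),(60,-1)]:
    q,z=toolrot(np.radians(yd),np.radians(a),sg)
    print(a,yd,sg,[np.round(manip.solve_ik(np.array([*ST,zz])+.010*z,q),2).tolist() if manip.solve_ik(np.array([*ST,zz])+.010*z,q) is not None else None for zz in(.152,.3)])
  for sg in (1,-1):
    q,z=toolrot(RYAW,np.radians(50+a),sg); print("place",sg,[np.round(manip.solve_ik(deck(O,[.086,.128,.018+h])+.01*z,q),2).tolist() for h in(0,.1)])
E
```

```text
40 -90 1 [[-0.34, 0.52, 0.3, 2.06, 0.96, 0.94, -0.8], [-0.38, 0.27, 0.33, 1.97, 0.88, 1.16, -0.53]]
40 -90 -1 [[0.18, 0.52, -0.33, 2.04, 1.18, 1.19, 2.2], [0.23, 0.29, -0.38, 1.95, 1.02, 1.31, 2.51]]
40 -75 1 [[-0.36, 0.42, 0.33, 2.24, 1.25, 0.77, -0.87], [-0.4, 0.13, 0.34, 2.14, 1.04, 0.99, -0.46]]
40 -105 1 [[-0.32, 0.62, 0.34, 1.87, 0.73, 1.09, -0.76], [-0.34, 0.41, 0.36, 1.79, 0.72, 1.32, -0.57]]
40 -120 1 [[-0.29, 0.73, 0.4, 1.68, 0.53, 1.26, -0.75], [-0.31, 0.54, 0.42, 1.61, 0.57, 1.47, -0.61]]
40 45 -1 [[0.26, 0.85, 1.0, 1.92, -1.39, 1.67, 1.09], [0.34, 0.48, 0.83, 1.84, -1.13, 1.57, 0.77]]
40 60 -1 [[0.42, 0.82, 0.75, 1.73, -1.16, 1.64, 1.1], [0.37, 0.62, 0.81, 1.65, -1.07, 1.77, 0.89]]
place 1 [[-0.4, 0.62, -0.4, 1.61, 0.28, 0.97, 0.85], [-0.4, 0.44, -0.43, 1.7, 0.21, 1.04, 0.83]]
place -1 [[-0.83, 0.59, 0.21, 1.63, -0.14, 0.94, -1.98], [-0.88, 0.41, 0.19, 1.72, -0.09, 1.02, -2.07]]
45 -90 1 [[-0.3, 0.47, 0.31, 2.05, 0.89, 0.89, -0.69], [-0.35, 0.24, 0.35, 1.95, 0.8, 1.13, -0.43]]
45 -90 -1 [[0.21, 0.47, -0.3, 2.03, 1.1, 1.1, 2.31], [0.95, 0.56, -1.29, 1.91, 1.23, 1.62, 2.44
[... 913 characters left out ...]
75 1 [[-0.25, 0.34, 0.32, 2.19, 1.02, 0.67, -0.53], [-0.35, 0.09, 0.39, 2.06, 0.81, 0.94, -0.18]]
50 -105 1 [[-0.26, 0.53, 0.35, 1.88, 0.61, 1.0, -0.6], [-0.28, 0.34, 0.37, 1.77, 0.6, 1.26, -0.43]]
50 -120 1 [[-0.23, 0.63, 0.39, 1.73, 0.45, 1.16, -0.65], [-0.23, 0.45, 0.39, 1.62, 0.48, 1.41, -0.53]]
50 45 -1 [[0.32, 0.61, 0.75, 1.92, -1.14, 1.31, 0.88], [0.12, 0.46, 1.01, 1.81, -1.03, 1.5, 0.66]]
50 60 -1 [[0.16, 0.87, 1.06, 1.77, -1.22, 1.67, 1.1], [0.15, 0.62, 1.05, 1.66, -1.03, 1.73, 0.86]]
place 1 [[-0.37, 0.73, -0.42, 1.44, 0.2, 1.18, 0.94], [-0.36, 0.55, -0.45, 1.55, 0.14, 1.23, 0.91]]
place -1 [[-0.77, 0.69, 0.21, 1.46, -0.22, 1.17, -1.9], [-0.82, 0.52, 0.2, 1.57, -0.19, 1.23, -1.97]]
```

```bash
python3 - <<'E'
from h import *
from bench import manip, effector
Q,_=toolrot(-2.0,np.pi/2); base=np.array(manip.solve_ik([*ST,.139],Q)); print(base.round(2))
# yaw increase -> j7 increase (seen: +0.3 -> +0.3); anticlockwise from above = yaw increase
q1=base.copy(); q1[6]=-2.5
up=np.array(manip.solve_ik([*ST,.25],Q)); up[6]=-2.5
manip.movej(up.tolist()); print(manip.current_clock(),manip.current_tool_pos())
manip.movej(q1.tolist()); print(manip.current_clock(),manip.current_tool_pos(),manip.current_force())
effector.close(f_grip=40); print(manip.current_finger_gap(),manip.current_force(),manip.current_clock())
qs=np.array(manip.current_q()); Q2=manip.current_tcp_rot(); p=manip.current_tool_pos()
print(qs.round(3), p, R.from_quat(Q2).as_matrix()[:,2])
E
```

```text
[-0.07  0.47  0.68  1.82 -0.35  0.97  0.33]
3.45 [ 0.50603778 -0.2747881   0.24982386]
3.9667 [ 0.50581733 -0.27579249  0.13936967] [0.47915668 0.45151557 0.20649065]
0.042844647222956424 [1.48539575 0.05060476 1.4466306 ] 4.8
[-0.07   0.471  0.679  1.824 -0.353  0.969 -2.5  ] [ 0.50590688 -0.27579761  0.13917418] [ 6.89043262e-04 -2.69866115e-04 -9.99999726e-01]
```

```bash
cat >> h.py <<'E'
def stroke(z0,dq,manip):
    "wind j7 by dq while rising 6mm/turn"
    q=np.array(manip.current_q()); p=manip.current_tool_pos(); rot=manip.current_tcp_rot()
    q0=np.array(manip.solve_ik([ST[0],ST[1],z0],rot)); q1=np.array(manip.solve_ik([ST[0],ST[1],z0+dq*.006/2/np.pi],rot))
    t=q+(q1-q0); t[6]=q[6]+dq; manip.movej(t.tolist())
E
python3 - <<'E'
from h import *
from bench import manip, effector, viewer
stroke(.139,5.0,manip)
print(manip.current_clock(),manip.current_tool_pos(),manip.current_force(),manip.current_wrist_torque(),manip.current_finger_gap(),manip.current_q()[6])
cv2.imwrite("pics/s1.png",viewer.get_image("side")[150:340,200:400,::-1].repeat(3,0).repeat(3,1))
E
```

```text
8.925 [ 0.50537283 -0.27478443  0.14339326] [-0.03318812  4.07173202 -3.22469624] [1.27765635e+00 1.70393961e-01 6.82597038e-04] 0.04344872886606025 2.499819517748668
```

View pics/s1.png

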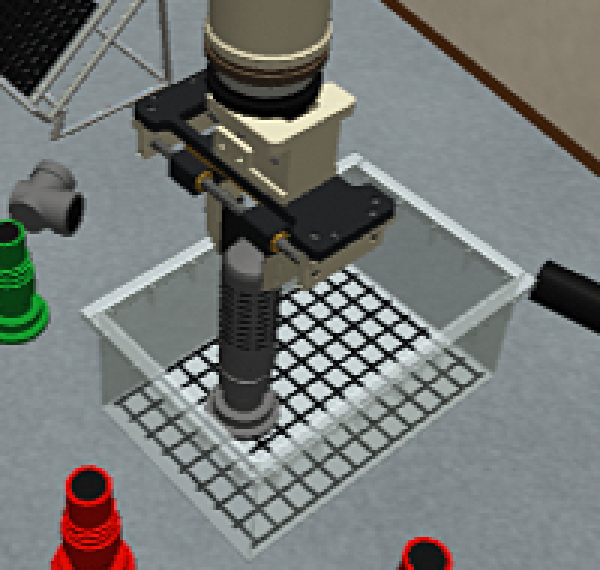

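```bash
python3 - <<'E'
from h import *
from bench import manip, effector, viewer
effector.open_jaws()
Q=manip.current_tcp_rot()
b=np.array(manip.solve_ik([*ST,.1434],Q)); b[6]=-2.5
manip.movej(b.tolist()); print(manip.current_clock(),manip.current_tool_pos())
effector.close(f_grip=40); print(manip.current_clock(),manip.current_finger_gap(),manip.current_force())
stroke(.1434,5.0,manip)
print(manip.current_clock(),manip.current_tool_pos(),manip.current_force(),manip.current_wrist_torque(),manip.current_finger_gap())
p=manip.current_tool_pos()
manip.servo_line([p[0],p[1],p[2]+.004],vel=.02)
print(manip.current_clock(),manip.current_tool_pos(),manip.current_force(),manip.current_finger_gap())
cv2.imwrite("pics/s2.png",viewer.get_image("side")[150:340,200:400,::-1].repeat(3,0).repeat(3,1))
E
```

```text
14.025 [ 0.50551747 -0.27567894  0.14339677]
14.8583 0.04308191538884317 [-0.30237737 -0.02497976  0.45930318]
18.9833 [ 0.50580226 -0.27435921  0.14832267] [-0.2499955   6.24770756  4.54474642] [ 1.8242144   0.12585545 -0.12230508] 0.04326848478074098
19.35 [ 0.50533815 -0.27403817  0.15194591] [-0.99851565  4.41595471 -1.87031684] 0.043125568452851884
```

View pics/s2.png

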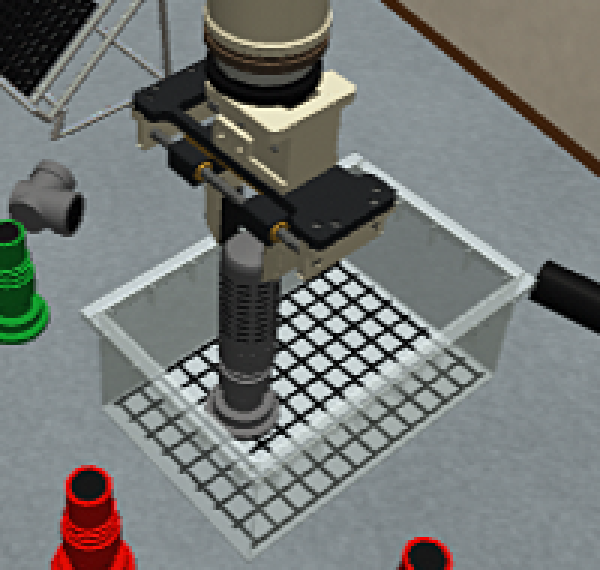

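```bash
python3 - <<'E'
from h import *
from bench import manip, effector, viewer
p=manip.current_tool_pos()
manip.servo_line([p[0],p[1],p[2]-.0035],vel=.02); print(manip.current_force())
effector.open_jaws()
p=manip.current_tool_pos(); manip.servo_line([p[0],p[1],.25],vel=.2)
Q,z=toolrot(-np.pi/2,np.radians(45),1)
manip.move_pose((np.array([*ST,.1525])-.085*z).tolist(),Q.tolist())
print(manip.current_clock(),manip.current_tool_pos(),manip.current_q())
for n in("side","top"): cv2.imwrite(f"pics/{n}3.png",viewer.get_image(n)[:,:,::-1])
a=cv2.imread("pics/side3.png")[150:340,190:390].repeat(2,0).repeat(2,1);b=cv2.imread("pics/top3.png")[100:290,250:450].repeat(2,0).repeat(2,1)
cv2.imwrite("pics/c3.png",np.hstack([a,b]))
E
```

```text
[0.37133025 3.99843235 0.88165546]
23.7667 [ 0.50531578 -0.21591032  0.21258684] [-0.84872119  0.46603523  0.83544204  2.01965339  0.5636054   0.93358118
 -0.43273233]
```

View pics/c3.png

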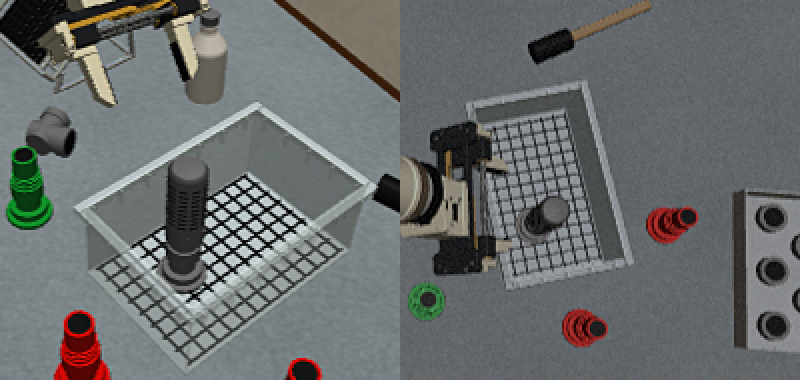

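```bash
python3 - <<'E'
from h import *
a=cv2.imread("pics/side0.png")[220:310,255:315];b=cv2.imread("pics/side3.png")[220:310,255:315]
cv2.imwrite("pics/c4.png",np.hstack([cv2.resize(i,None,fx=6,fy=6,interpolation=cv2.INTER_CUBIC) for i in(a,b)]))
for z in (.18,.185,.19): print(z,proj("side",[*ST,z]),proj("top",[*ST,z]))
E
```

```text
0.18 [283.19668489 236.49853095] [326.93717063 204.9213035 ]
0.185 [283.31295496 234.87056802] [327.30151241 204.65887275]
0.19 [283.43004339 233.23114669] [327.66940785 204.39388236]
```

View pics/c4.png

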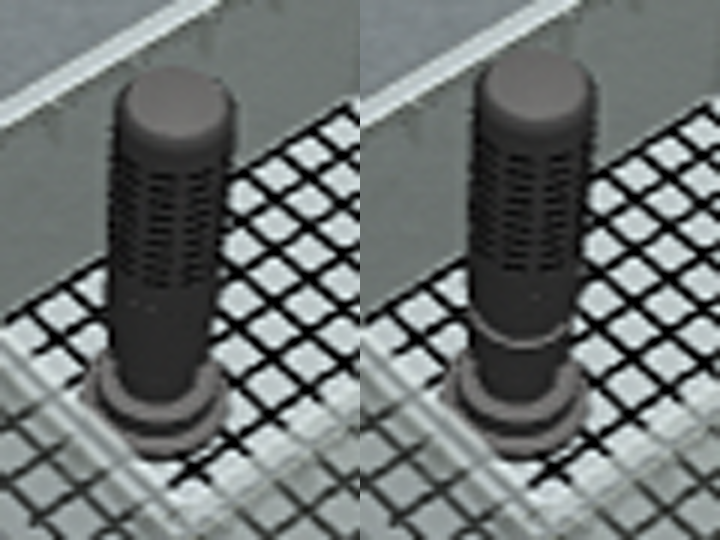

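```bash
python3 - <<'E'
from h import *
from bench import manip, effector, viewer
Q,z=toolrot(-np.pi/2,np.radians(45),1)
manip.servo_line((np.array([*ST,.1525])+.009*z).tolist(),vel=.12)
print(manip.current_tool_pos(),manip.current_force())
effector.close(f_grip=40); print(manip.current_clock(),manip.current_finger_gap(),manip.current_force())
p=np.array(manip.current_tool_pos()); manip.servo_line((p+[0,0,.01]).tolist(),vel=.04); print(manip.current_force())
manip.servo_line((p+[0,0,.16]).tolist(),vel=.12)
print(manip.current_clock(),manip.current_finger_gap(),manip.current_force(),manip.current_tool_pos(),manip.current_q())
for n in("side","top"): cv2.imwrite(f"pics/{n}5.png",viewer.get_image(n)[:,:,::-1])
a=cv2.imread("pics/side5.png")[100:340,150:390].repeat(2,0).repeat(2,1)
cv2.imwrite("pics/c5.png",a)
E
```

```text
[ 0.50602054 -0.28169809  0.1463521 ] [ 0.95886256  0.67258238 -0.40628548]
25.7333 0.03626832624891167 [1.55715501 0.36047697 1.21028419]
[ 0.2794987   0.0020854  -0.13154007]
27.5333 0.03634127702331651 [-0.15568517 -0.45547491 -0.57198435] [ 0.50541122 -0.28187865  0.30558902] [-0.80950885  0.30685791  0.91066437  1.94861685  0.64178113  1.03943291
 -0.2733125 ]
```

View pics/c5.png

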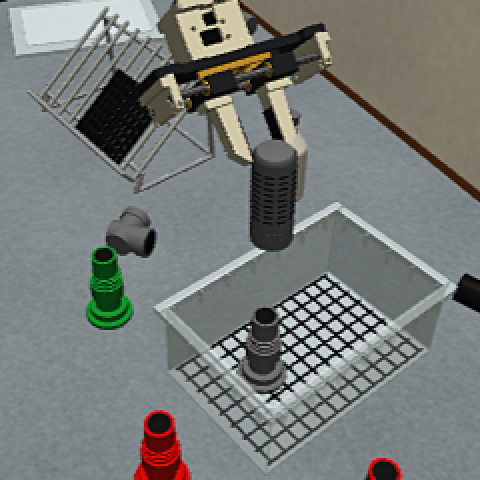

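```bash
python3 - <<'E'
from h import *
a=cv2.imread("pics/side5.png")[140:230,240:320];b=cv2.imread("pics/top5.png")[150:240,270:350]
cv2.imwrite("pics/c6.png",np.hstack([cv2.resize(i,None,fx=5,fy=5,interpolation=cv2.INTER_CUBIC) for i in(a,b)]))
for n,p in [("tcp",[.5054,-.2819,.3056]),("top",[*ST,.349]),("foot",[*ST,.234])]:
    s,t=proj("side",p),proj("top",p); print(n,(s-[240,140])*5,(t-[270,150])*5+[400,0])
E
```

```text
tcp [240.09871679 267.84813865] [748.62531648 237.2527668 ]
top [238.18706798 171.6068998 ] [757.91671282 221.85926171]
foot [222.48546787 391.45387204] [705.34276752 259.72760511]
```

View pics/c6.png

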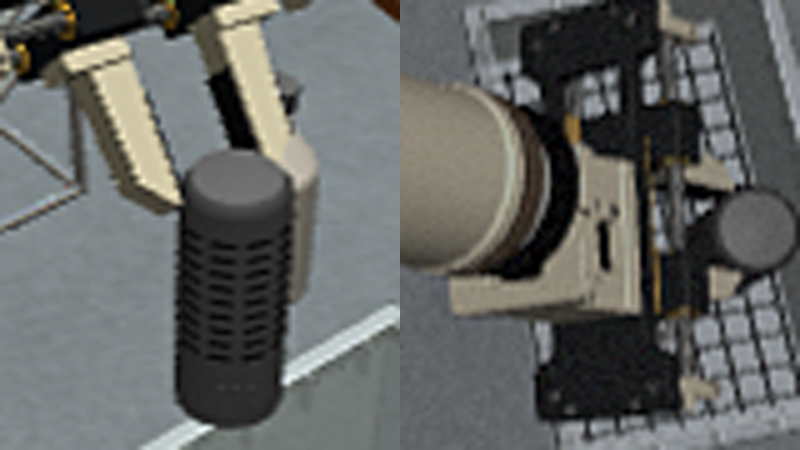

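```bash
python3 - <<'E'
from h import *
im=cv2.imread("pics/side3.png")[120:220,190:310]
im=cv2.resize(im,None,fx=6,fy=6,interpolation=cv2.INTER_CUBIC)
Q,z=toolrot(-np.pi/2,np.radians(45),1)
p=np.array([.5053,-.2159,.2126])
for k,col in ((0,(0,0,255)),(.0188,(0,255,0)),(.035,(255,0,0))):
    for s in(-1,1):
        u=(proj("side",p-k*z+[s*.046,0,0])-[190,120]+.5)*6; cv2.circle(im,tuple(int(v) for v in u),4,col,-1)
cv2.imwrite("pics/c7.png",im)
E
```

```text
(no output)
```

View pics/c7.png

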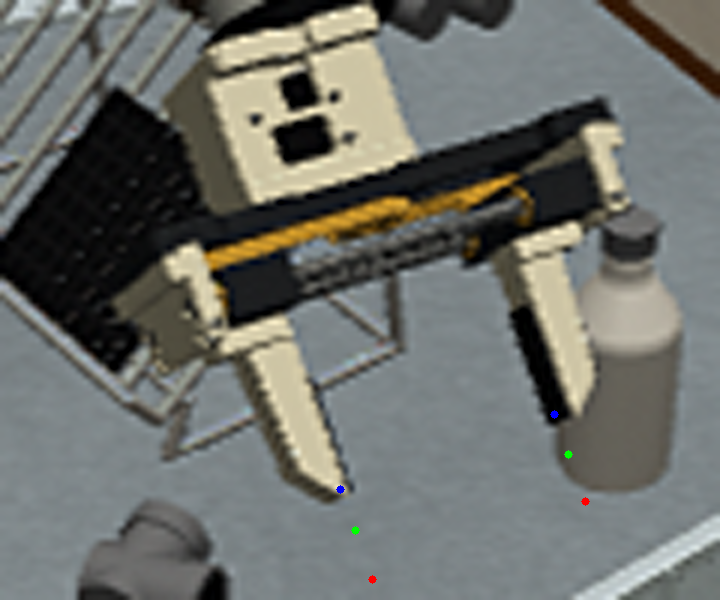

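```bash
python3 - <<'E'
from h import *
from bench import manip
d=.043
p0=np.array([.18,.6239,.194]); print("start proj tips",proj("side",p0+.046*np.array([-.28,-.96,0])),proj("side",p0+.046*np.array([-.28,-.96,0])+[0,0,.034]))
for a in (40,45,50):
  for yd in (-90,-105,-120):
    q,z=toolrot(np.radians(yd),np.radians(a),1)
    print(a,yd,[None if k is None else np.round(k,2).tolist() for k in [manip.solve_ik(np.array([*ST,zz])+d*z,q) for zz in(.1525,.3)]])
  q,z=toolrot(RYAW,np.radians(50+a),1); print("place",[None if k is None else np.round(k,2).tolist() for k in [manip.solve_ik(deck(O,[.0785+.006,.128,.018+h])+d*z,q) for h in(0,.1)]])
E
```

```text
start proj tips [ 55.72376932 104.2978254 ] [52.57417737 94.63082837]
40 -90 [[-0.7, 0.73, 0.85, 2.08, 0.62, 0.63, -0.53], [-0.79, 0.42, 0.92, 2.0, 0.7, 0.92, -0.37]]
40 -105 [[-0.62, 0.8, 0.82, 1.9, 0.4, 0.86, -0.49], [-0.7, 0.56, 0.91, 1.84, 0.49, 1.1, -0.37]]
40 -120 [[-0.54, 0.9, 0.83, 1.73, 0.21, 1.08, -0.48], [-0.6, 0.7, 0.93, 1.67, 0.31, 1.29, -0.38]]
place [[-0.85, 0.63, 0.24, 1.65, -0.18, 0.88, 1.2], [-1.12, 0.48, 0.51, 1.76, -0.28, 0.97, 1.23]]
45 -90 [[-0.65, 0.66, 0.83, 2.07, 0.56, 0.62, -0.42], [-0.74, 0.37, 0.91, 1.98, 0.63, 0.92, -0.27]]
45 -105 [[-0.59, 0.75, 0.81, 1.91, 0.35, 0.84, -0.41], [-0.67, 0.51, 0.9, 1.83, 0.44, 1.09, -0.31]]
45 -120 [[-0.52, 0.84, 0.83, 1.75, 0.18, 1.04, -0.43], [-0.58, 0.65, 0.93, 1.67, 0.27, 1.27, -0.34]]
place [[-0.9, 0.69, 0.36, 1.58, -0.31, 1.01, 1.3], [-1.12, 0.54, 0.57, 1.69, -0.36, 1.09, 1.31]]
50 -90 [[-0.59, 0.6, 0.8, 2.06, 0.49, 0.62, -0.3], [-0.69, 0.33, 0.89, 1.96, 0.55, 0.93, -0.17]]
50 -105 [[-0.54, 0.69, 0.8, 1.91, 0.3, 0.82, -0.33], [-0.63, 0.47, 0.89, 1.82, 0.38, 1.08, -0.24]]
50 -120 [[-0.49, 0.79, 0.83, 1.77, 0.13, 1.01, -0.38], [-0.56, 0.6, 0.92, 1.68, 0.23, 1.25, -0.3]]
place [[-0.89, 0.75, 0.39, 1.5, -0.37, 1.13, 1.35], [-0.98, 0.56, 0.42, 1.62, -0.32, 1.18, 1.28]]
```

```bash
python3 - <<'E'
from h import *
from bench import manip, effector, viewer
Q,z=toolrot(-np.pi/2,np.radians(45),1)
p=np.array(manip.current_tool_pos())
manip.servo_line([.5057,-.2818,.20],vel=.15)
print(manip.current_force())
manip.servo_line([.5057,-.2818,.170],vel=.05); print(manip.current_force(),manip.current_finger_gap())
manip.servo_line([.5057,-.2818,.1475],vel=.03); print(manip.current_force(),manip.current_finger_gap(),manip.current_clock())
effector.open_jaws(); print(manip.current_force(),manip.current_clock())
cv2.imwrite("pics/c8.png",viewer.get_image("side")[150:340,200:400,::-1].repeat(3,0).repeat(3,1))
E
```

```text
[ 1.24222415  0.71183561 -1.18363905]
[-0.05108925  0.38426223 -0.49557385] 0.03571309925853582
[-0.43346566  0.23901588 -0.51994941] 0.03603157003352151 30.1417
[-0.00674972  0.13569062  0.20436675] 31.1583
```

View pics/c8.png

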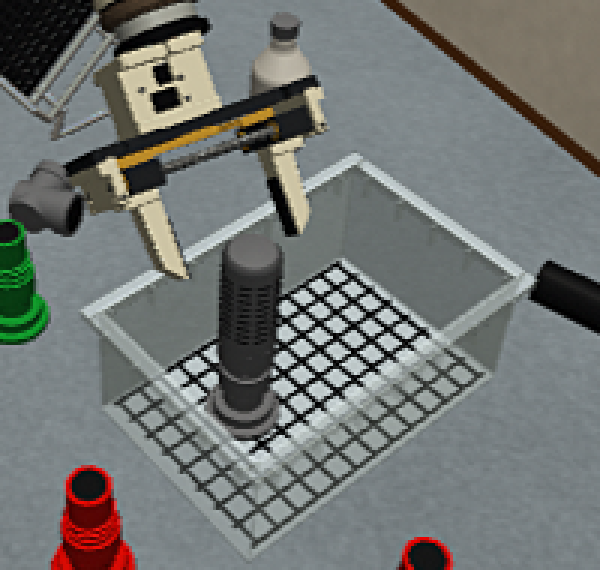

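```bash
python3 - <<'E'
from h import *
from bench import manip, effector, viewer
Q,z=toolrot(-np.pi/2,np.radians(45),1)
manip.servo_line((np.array([.5057,-.2757,.1535])+.043*z).tolist(),vel=.08)
print(manip.current_tool_pos(),manip.current_force())
effector.close(f_grip=40); print(manip.current_clock(),manip.current_finger_gap(),manip.current_force())
p=np.array(manip.current_tool_pos()); manip.servo_line((p+[0,0,.16]).tolist(),vel=.12)
print(manip.current_clock(),manip.current_finger_gap(),manip.current_force(),manip.current_tool_pos(),manip.current_tcp_rot(),Q)
for n in("side","top"): cv2.imwrite(f"pics/{n}9.png",viewer.get_image(n)[:,:,::-1])
a=cv2.imread("pics/side9.png")[120:260,220:340];b=cv2.imread("pics/top9.png")[130:270,250:370]
cv2.imwrite("pics/c9.png",np.hstack([cv2.resize(i,None,fx=3.3,fy=3.3,interpolation=cv2.INTER_CUBIC) for i in(a,b)]))
E
```

```text
[ 0.50553639 -0.30633059  0.12304703] [0.51932656 0.16512032 0.03979709]
32.6 0.044261879827728896 [ 1.26043001 -0.1779686   0.2570297 ]
34.0833 0.04401768434977328 [-1.0939065   0.32570383 -1.43020529] [ 0.50593343 -0.30585698  0.28262162] [ 9.23843448e-01  2.61988691e-04 -6.63728084e-04  3.82769872e-01] [9.23879533e-01 2.82856528e-17 1.17163010e-17 3.82683432e-01]
```

View pics/c9.png

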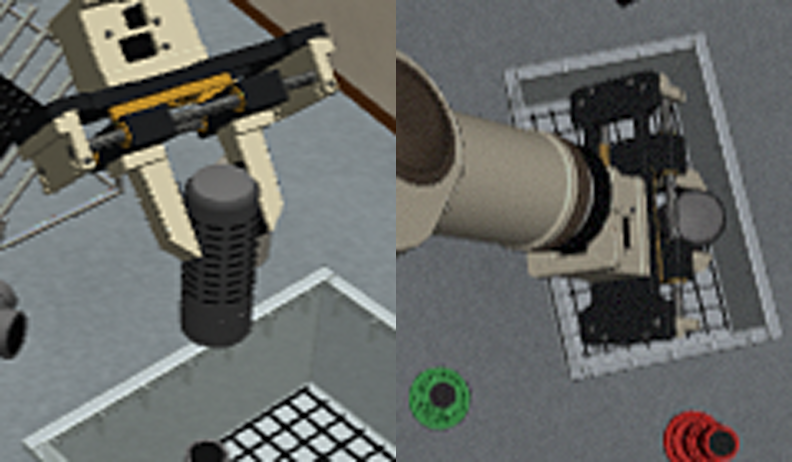

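```bash
python3 - <<'E'
from h import *
from bench import manip, effector, viewer
from scipy.spatial.transform import Slerp
Qa,_=toolrot(-np.pi/2,np.radians(45),1); Qb,z=toolrot(RYAW,np.radians(95),1)
Qm=Slerp([0,1],R.from_quat([Qa,Qb]))(.5).as_quat(); zm=R.from_quat(Qm).as_matrix()[:,2]
pre=deck(O,[.079+.008,.128,.018+.09])+.043*z
mid=np.array([.50,.06,.38])+.043*zm
print(manip.solve_ik(mid,Qm))
manip.move_pose(mid.tolist(),Qm.tolist()); print(manip.current_clock(),manip.current_finger_gap())
manip.move_pose(pre.tolist(),Qb.tolist()); print(manip.current_clock(),manip.current_finger_gap(),manip.current_tool_pos()-pre)
for n in("side","top"): cv2.imwrite(f"pics/{n}10.png",viewer.get_image(n)[:,:,::-1])
a=cv2.imread("pics/side10.png")[70:210,140:280];b=cv2.imread("pics/top10.png")[110:250,80:220]
cv2.imwrite("pics/c10.png",np.hstack([cv2.resize(i,None,fx=2.85,fy=2.85,interpolation=cv2.INTER_CUBIC) for i in(a,b)]))
for l in [("foot",[.008,.128,.108]),("top",[.123,.128,.108])]: print(l[0],(proj("side",deck(O,l[1]))-[140,70])*2.85,(proj("top",deck(O,l[1]))-[80,110])*2.85+[399,0])
E
```

```text
[-1.31457917  0.10192273  0.93795183  1.82813213  0.33497045  1.27794954
  0.42269708]
35.4667 0.044322111075541605
36.8917 0.044248158426872665 [ 0.00094343 -0.00090113  0.00064761]
foot [ 33.46956709 181.72807213] [477.8898371  379.10117365]
top [ 93.80674339 100.60053564] [438.49412836 287.12386042]
```

View pics/c10.png

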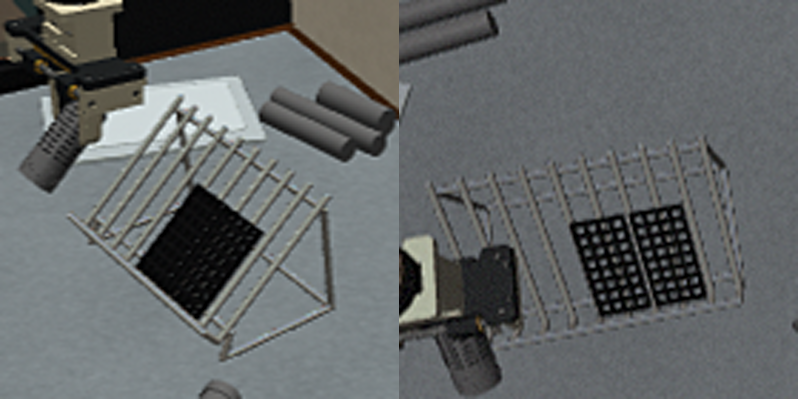

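```bash
python3 - <<'E'
from h import *
from bench import manip, effector, viewer
Qb,z=toolrot(RYAW,np.radians(95),1)
T=lambda h,x=.008: (deck(O,[.079+x,.128,h])+.043*z).tolist()
manip.servo_line(T(.025),vel=.08); f0=np.array(manip.current_force()); print(manip.current_clock(),f0)
for h in np.arange(.0235,.0129,-.0015):
    manip.servo_line(T(h),vel=.02); f=np.array(manip.current_force()); print(round(h,4),f.round(2),np.round((np.array(manip.current_tool_pos())-T(h))*1e3,1))
    if np.linalg.norm(f-f0)>3.5: break
print(manip.current_clock())
for n in("side","top"): cv2.imwrite(f"pics/{n}11.png",viewer.get_image(n)[:,:,::-1])
a=cv2.imread("pics/side11.png")[70:210,140:280];b=cv2.imread("pics/top11.png")[110:250,80:220]
cv2.imwrite("pics/c11.png",np.hstack([cv2.resize(i,None,fx=2.85,fy=2.85,interpolation=cv2.INTER_CUBIC) for i in(a,b)]))
E
```

```text
38.1833 [-0.4560149  -0.25408682 -1.36707686]
0.0235 [ 0.48  0.08 -1.28] [-0.1  0.2  0.3]
0.022 [ 0.19 -0.3  -1.  ] [-0.  0. -0.]
0.0205 [-0.18  1.08 -1.79] [-0.  -0.1 -0.1]
0.019 [-0.78 -0.48 -0.37] [ 0.1 -0.1 -0.1]
0.0175 [-1.43 -0.66  3.63] [-0.2  0.1  0.3]
39.4333
```

View pics/c11.png

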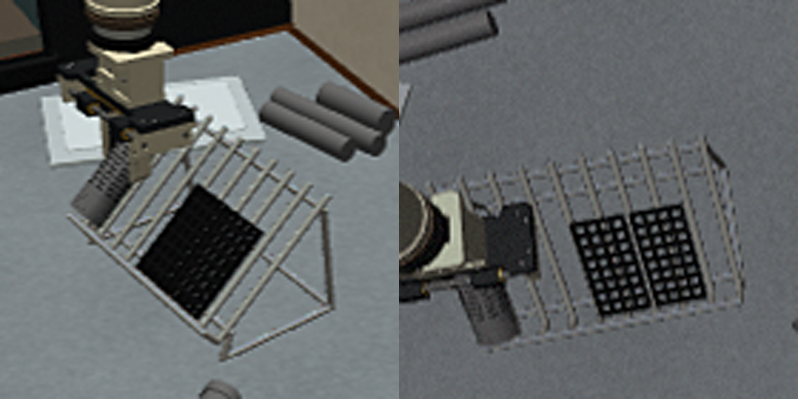

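```bash
python3 - <<'E'
from h import *
from bench import manip, effector, viewer
Qb,z=toolrot(RYAW,np.radians(95),1)
T=lambda h,x=.008: (deck(O,[.079+x,.128,h])+.043*z).tolist()
f0=np.array(manip.current_force())
for x in np.arange(.0065,-.001,-.0015):
    manip.servo_line(T(.0172,x),vel=.02); f=np.array(manip.current_force()); print(round(x,4),round(f@DX,2),round(f@DZ,2))
    if f@DX>4: break
effector.open_jaws(); print(manip.current_clock(),manip.current_force(),manip.current_finger_gap())
im=viewer.get_image("side")[:,:,::-1]; cv2.imwrite("pics/side12.png",im)
cv2.imwrite("pics/c12.png",cv2.resize(im[70:210,140:280],None,fx=4,fy=4,interpolation=cv2.INTER_CUBIC))
E
```

```text
0.0065 1.13 4.03
0.005 3.21 2.92
0.0035 2.76 3.39
0.002 2.74 4.48
0.0005 3.68 3.67
41.7 [ 0.2445825  -0.88857643  0.84728383] 0.09192761281152369
```

View pics/c12.png

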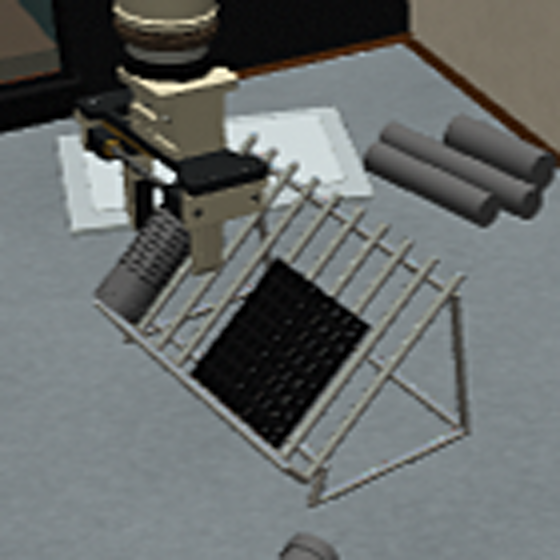

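Released and resting against the lip. Next I retreat straight back along the tool axis and check the placing.

```bash
python3 - <<'E'
from h import *
from bench import manip, effector, viewer
_,z=toolrot(RYAW,np.radians(95),1)
p=np.array(manip.current_tool_pos()); manip.servo_line((p-.10*z).tolist(),vel=.1)
p=np.array(manip.current_tool_pos())
try: manip.move_pose([.2,.60,.30],toolrot(np.radians(75),np.pi/2)[0].tolist())
except manip.PlanningError as e: print(e); manip.movej([-1.027,.3,-.427,1.55,.221,1.3,-.21])
manip.sleep(.3); print(manip.current_clock(),manip.current_tool_pos())
for n in("side","top"): cv2.imwrite(f"pics/{n}13.png",viewer.get_image(n)[:,:,::-1])
a=cv2.imread("pics/side13.png")[80:210,145:275];b=cv2.imread("pics/top13.png")[130:260,80:210]
out=[]
for n,i,o in(("side",a,(145,80)),("top",b,(80,130))):
    i=cv2.resize(i,None,fx=3,fy=3,interpolation=cv2.INTER_CUBIC)
    for q in([0,.128,.0168],[.115,.128,.0168]):
        u=(proj(n,deck(O,q))-o+.5)*3; cv2.circle(i,tuple(int(v) for v in u),2,(0,0,255),-1)
    out.append(i)
cv2.imwrite("pics/c13.png",np.hstack(out))
E
```

```text
44.7417 [0.20086885 0.59962043 0.29966567]
```

View pics/c13.png

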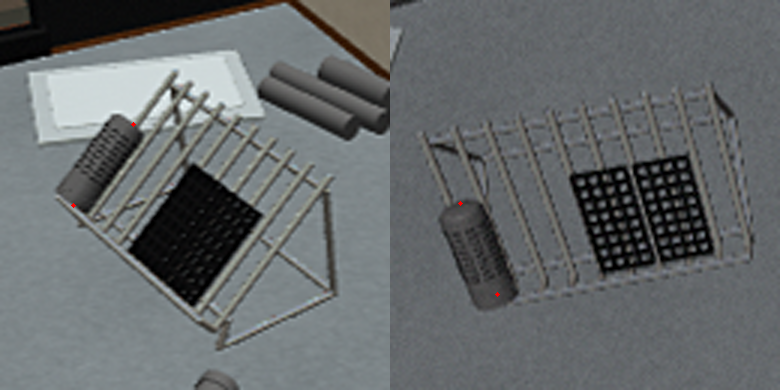

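View pics/top13.png

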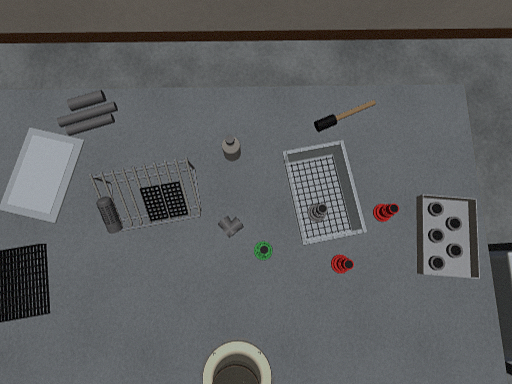

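```bash
python3 - <<'E'
from h import *
for n,x,y in(("side",150,100),("top",80,180)):
    i=cv2.imread(f"pics/{n}13.png")[y:y+60,x:x+60]; i=cv2.resize(i,None,fx=10,fy=10,interpolation=cv2.INTER_CUBIC)
    for q,c in(([0,.128,.0168],(0,0,255)),([.115,.128,.0168],(0,0,255)),([0,.144,0],(0,255,0)),([.19,.144,0],(0,255,0)),([0,.112,0],(255,0,0)),([.19,.112,0],(255,0,0)),([0,.15,.026],(0,255,255)),([0,.11,.026],(0,255,255))):
        u=(proj(n,deck(O,q))-[x,y]+.5)*10; cv2.circle(i,tuple(int(v) for v in u),4,c,-1)
    cv2.imwrite(f"pics/d_{n}.png",i)
E
```

```text
(no output)
```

View pics/d_side.png

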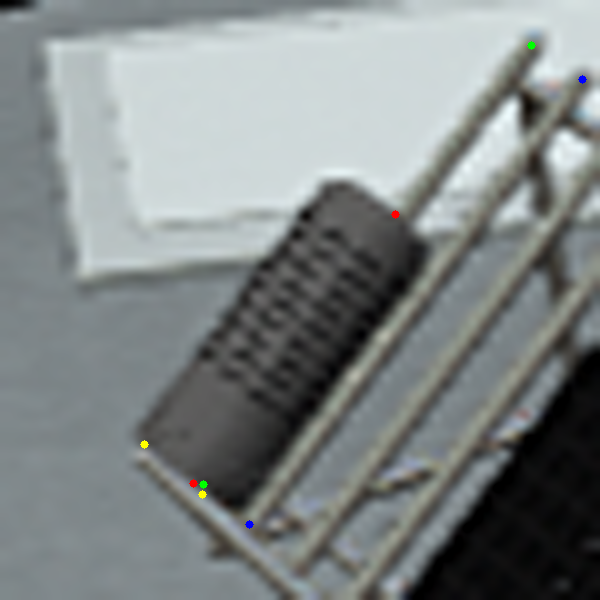

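View pics/d_top.png

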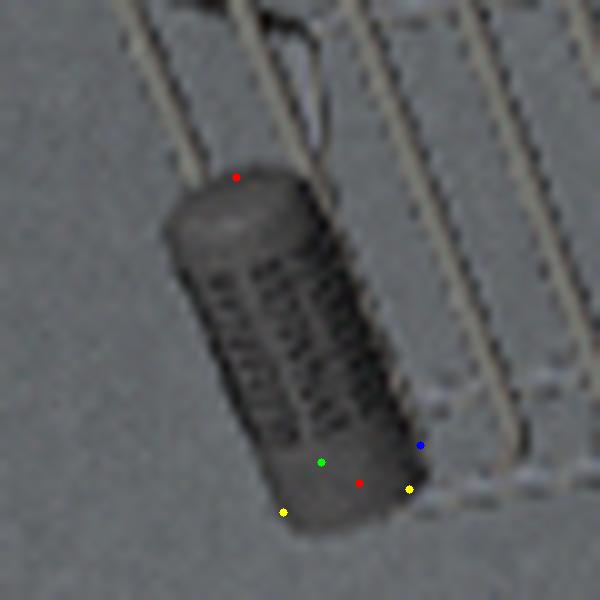

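```bash
python3 - <<'E'
from h import *
from bench import manip
a=cv2.imread("pics/top0.png").astype(int);b=cv2.imread("pics/top13.png").astype(int)
d=np.abs(a-b).max(2)
for n,(x0,x1,y0,y1) in dict(panels=(138,192,178,224),elbow=(215,247,212,240),bottle=(218,245,132,162),strainer=(92,125,190,236)).items(): print(n,(d[y0:y1,x0:x1]>35).sum())
print(manip.current_joint_velocities().round(4) if hasattr(manip.current_joint_velocities(),'round') else '',manip.current_force()); manip.hand_in()
E
```

```text
panels 0
elbow 0
bottle 0
strainer 385
[-0.0045 -0.0018 -0.0023 -0.0016  0.0011  0.0008  0.0001] [-0.31556612  0.85764866 -0.18822554]
the job is handed in; nothing more can be done
```

The strainer is unscrewed and drying on the rack, and the job is handed in; hand-in reported no verdict. I turned it anticlockwise in two strokes of 5.0 rad each (1.6 turns in all), rising with the thread. It then lifted off freely. I re-gripped it with the tool tilted and laid it down the slope in the free end slot, between the rods at y = +112 and +144 mm. I eased its open end down to the lip before letting go. The clock stood at about 45 s after the last move, against the 72 s limit.

**One disagreement on the way:** both the pictures and the finger gap showed the real fingertips about 34 mm behind the reported TCP. My first tilted grip was therefore too shallow, with a gap of 36 mm instead of about 45 mm. I set the strainer back on the standpipe and gripped it again 34 mm deeper, which gave a gap of 44 mm. I used the same correction for the placing.

**Last checks:**
- **Position:** by eye, in both views the strainer's axis ends lie within a few mm of the nested position, with the foot at the lip and the axis parallel to the rods.
- **Contact with the rods:** the force rose at 17.5 mm above the rod tops, where 17 mm was expected.
- **Contact with the lip:** the force while sliding downhill was only 3–4 N and never passed my 4 N stop threshold. The lip contact therefore rests on the pictures.
- **Bystanders:** the panels, elbow and bottle show no changed pixels between the first and last top pictures.
- **Robot:** the arm is well clear of everything, and no force reading was above about 8 N.

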